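# Swap the short profile piece in the frame kit

### The arm

A 6-joint arm with a two-finger parallel gripper is mounted at the origin on the work surface. World frame = base frame: x ahead of the robot, y to its left, z up, the work surface at z = 0. Lengths are in m, angles in rad, forces in N, time in s.
With the tool pointing down it reaches from about 0.35 to 0.85 m from the base axis. Payload 8.1 kg.
Tool frame: the origin (TCP) lies midway between the tips of the shut fingers; the grasp point (between the pads) lies 19 mm behind it; z points along the fingers, y is the line along which they close (so a half turn about z gives the same grasp; the last joint's range is limited). The gripper opens to 85 mm and grips with 20 to 120 N. Pads are 22 mm wide; open, the fingers measure 114 mm over their backs; the gripper's body (76 mm by 85 mm) begins 54 mm behind the grasp point. The pads swing forward as they close: fully open they stand 13 mm farther back than shut.
Start: joints at [-1.337, 0.13, 1.488, -0, 1.523, -0.085], TCP at [0.188, -0.57, 0.231] pointing down, gripper open.
Joint ranges: [-2.96, 2.96], [-0.89, 2.26], [0.02, 2.5], [-1.34, 4.48], [0, 2.73], [-2.66, 2.66]. Speed limits (rad/s): [2.39, 2.39, 2.79, 3.14, 3.14, 3.14].

### API

Orientations are given as a unit quaternion [w, x, y, z].
In Python, from bench import arm, camera, job gives the robot as it stands.
- The arm moves only by the tool send_rows, never from a script. Its argument "motion" is a list of rows, each a list of 7 numbers: the shift along the tool's x, y, z in m, then the turn, a rotation vector about the tool's x, y, z in degrees, then the opening, from 0 (shut) to 1 (fully open). A call has 1 to 20 rows; each row is the pose to reach, as a shift and turn from the pose commanded when the call began, along the tool's axes at that moment; what a row does not reach only later rows make up. A row lasts 1/8 s, in which the tool goes at most 62.5 mm and 10.7 degrees, less where a joint would pass 70% of its speed; a pose out of reach is approached as far as the arm can. A call with a gripper value outside its range is refused whole. The fingers move at their own pace and stop on an object; "newtons" is the grip in N (left out, the last holds). Time passes only in rows, so rows that repeat a pose let the fingers close. It gives the time, the measured TCP pose, the force, the opening and the grip force at its end, in the units of the state.
- arm.get_state(): the state, without advancing time (a new reading comes with each control period).
- camera(name): name is "scene" or "top" or "wrist"; returns a dict with "color" (400x640x3 uint8, blue, green, red), "depth" (400x640 float32, m along the optical axis (not along the pixel's ray), 0 where there is no reading), "intrinsics" (3x3 intrinsics, pixels), "rvec" (rotation vector, rad) and "tvec" (3), from world to camera coordinates, as OpenCV has them. Camera axes: x right, y down, z forward; pixel columns grow to the right and rows downward; lengths in m; the calibration is good to about 2 mm. The wrist camera is an equidistant fisheye: a pixel r from the principal point sees the ray r / f radians off the axis. A picture is of the moment at which its call begins.
- job.finish_job(): hands the job in; it is judged then, once.
The state is a dict: "time": time; "joint_positions": joint angles; "dq": joint speeds; "effort": joint torques, N m; "ee_pos": TCP position; "orientation": TCP orientation; "force": force on the tool from outside, world axes, zero at the start; "wrist_torque": the same for the moment, N m; "opening": finger opening in m; "finger_force": force on a finger pad.
Only numpy, scipy, OpenCV 4.12 (cv2) and the standard library are available. Lean on these libraries where they do the work, as an engineer would, in place of code of your own. Each camera call takes 0.05 s, during which the arm holds its last target. There are 200 camera calls.

### The job

One of the three grooved profile pieces in the kit cradle is shorter than the other two: take it out and lay it flat in the empty returns tray. Then take the matching full-length grooved piece from the stock rack, set it down on the open bench and let go, pick it up again by its middle, and lay it groove up and fully down in the empty place in the cradle. Set the pieces down rather than dropping them, and leave everything else where it is.

Things in the scene. Friction and masses are not known exactly. Their poses are not given: they have to be found in the camera images.
- short_kit_mid (a point): The wrong piece: a grooved profile piece only 120 mm long, starting in one of the three places of the kit cradle (groove up); a 16 mm wide, 20 mm deep groove along its top. Aluminium, 40 mm wide and 40 mm tall, long along its own x, z up. The point is its centre, 20 mm above its underside. About 0.17 kg.
- full_a_mid (a point): A right piece of the kit, 160 mm long, lying in the cradle; a 16 mm wide, 20 mm deep groove along its top. Aluminium, 40 mm wide and 40 mm tall, long along its own x, z up. The point is its centre, 20 mm above its underside. Leave it.
- full_b_mid (a point): The other right piece of the kit, the same as the first, 160 mm long, lying in the cradle. Aluminium, 40 mm wide and 40 mm tall, long along its own x, z up. The point is its centre, 20 mm above its underside. Leave it.
- full_stock_mid (a point): The wanted stock piece: 160 mm long, starting groove up in one of the three bays of the stock rack; a 16 mm wide, 20 mm deep groove along its top. Aluminium, 40 mm wide and 40 mm tall, long along its own x, z up. The point is its centre, 20 mm above its underside. About 0.22 kg. In the rack only its ends can be gripped: 50 mm overhangs at each end.
- short_stock_mid (a point): A stock piece with the same groove but only 120 mm long, in the rack. Aluminium, 40 mm wide and 40 mm tall, long along its own x, z up. The point is its centre, 20 mm above its underside. Leave it.
- plain_stock_mid (a point): A stock piece 160 mm long with a plain closed top, no groove, in the rack. Aluminium, 40 mm wide and 40 mm tall, long along its own x, z up. The point is its centre, 20 mm above its underside. Leave it.
- cradle: The fixed plywood kit cradle, 184 x 216 x 36 mm; origin under its centre on the bench. Three channels for pieces along its x, 74 mm apart along its y, each 168 mm long and 48 mm wide, floor 6 mm above the bench. Walls 30 mm above the floor enclose the outer 52 mm at each end; the middle 64 mm is an open lane right across, where the fingers fit.
- nest0 (a point): Middle of the floor of the cradle's place at its -y side, 6 mm above the bench. x and y as the cradle's; a piece lies along x, either way round.
- nest1 (a point): The same for the middle place of the cradle.
- nest2 (a point): The same for the place at the cradle's +y side.
- rack: The fixed stock rack, dark steel; origin under its centre on the bench. Three bays side by side along its y at -74, 0 and +74 mm, the pieces lying along its x. Floor 12 mm above the bench; uprights 8 mm thick, 48 mm apart, 60 mm long in x, reaching 55 mm above the bench, enclose the middle of each piece. Open at the top: pieces lift straight out.
- returns: The fixed blue returns tray, empty: an open box 130 x 170 x 36 mm (x, y, z), walls and floor about 4 mm; origin under its centre on the bench.
- open_bench (a point): Centre of the open bench top between cradle and rack: at least 160 mm in x by 180 mm in y around it is clear, bench level.
- jar: A glass jar 60 mm wide, 85 mm tall; origin at the middle of its underside. Bystander: leave it.
- screwdriver: A screwdriver lying on the bench. Bystander: leave it.
- wrench: A wrench lying on the bench. Bystander: leave it.
- bracket: A steel angle bracket, 60 x 40 x 60 mm. Bystander: leave it.
- tape: A roll of tape, 100 mm across, 24 mm tall. Bystander: leave it.
- mallet: A hammer lying on the bench. Bystander: leave it.
Mind the look-alikes: they are no part of the job. What is shaped like the rack but yellow is not meant.

How it is judged:
By the outcome, as a careful person would: the job done as asked, in the order asked, and still so for the second after the job is handed in, with the robot touching nothing.
It also fails if it takes over 72 s, if anything falls off the work surface, if the arm or the gripper's body presses on something with over 40 N, if the wrist force passes 120 N, or if a joint passes its speed limit or range.

## Working session

There is one attempt and no reset: what is moved stays moved. The work goes in short steps, Python scripts to look and compute and a tool call to move; the robot and the scene stay as the last step left them, time stands still between calls to the robot, and variables do not carry over. Pictures are saved under pics/ and viewed, at most 12 in all, crops included, and the job is handed in when it is done.

Besides the shell and the picture viewer there is one more tool, called as name([rows], argument=value, ...), one row to a line, values as JSON. send_rows: Moves the arm, as the interface text tells. Its arguments: {"type":"object","properties":{"motion":{"type":"array"},"newtons":{"type":"number"}},"required":["motion"]}

```bash
mkdir -p pics; ls
cat > h.py <<'E'
import numpy as np, cv2
from bench import arm, camera, job
def cam(n):
    c=camera(n); np.savez(f'/tmp/{n}.npz',**{k:np.asarray(v) for k,v in c.items()}); return c
def pts(c):
    """world xyz for each pixel from depth (pinhole)"""
    K=np.asarray(c['intrinsics']);R=cv2.Rodrigues(np.asarray(c['rvec'],float))[0];t=np.asarray(c['tvec'],float).ravel()
    d=np.asarray(c['depth']);v,u=np.mgrid[:d.shape[0],:d.shape[1]]
    P=np.stack([(u-K[0,2])/K[0,0]*d,(v-K[1,2])/K[1,1]*d,d],-1)
    return (P-t)@R
E
python3 - <<'E'
from h import *
print(arm.get_state())
for n in('top','scene'):
    c=cam(n);cv2.imwrite(f'pics/{n}0.png',c['color']);print(n,c['intrinsics'],c['rvec'],c['tvec'])
E
```

```text
pics
{'time': 0.0, 'joint_positions': array([-1.33742274e+00,  1.31175444e-01,  1.48928334e+00, -1.06877711e-05,
        1.52302719e+00, -8.54071986e-02]), 'dq': array([ 0.00097722, -0.00071474, -0.00062247,  0.00072694, -0.00088658,
       -0.00061187]), 'effort': array([-6.83418803e-04, -5.69390273e+01, -5.00553668e+01, -3.03683009e-04,
        1.45418869e-02,  1.95795047e-05]), 'ee_pos': array([ 0.18792823, -0.5692172 ,  0.23023369]), 'orientation': array([-9.43678586e-04,  9.87323737e-01,  1.58716544e-01, -7.52962046e-05]), 'force': array([ 0.83071703,  0.16858674, -0.63313977]), 'wrist_torque': array([-0.00539294,  0.05566706, -0.01521052]), 'finger_force': 0.0, 'opening': 0.08513206877473913}
top [[516.66282193   0.         311.53681994]
 [  0.         516.66282193 203.05351254]
 [  0.           0.           1.        ]] [ 2.11438235 -2.14174494  0.15733407] [-0.00531908  0.55296302  1.40512481]
scene [[451.42233713   0.         324.69851594]
 [  0.         451.42233713 205.79459334]
 [  0.           0.           1.        ]] [ 0.96641764  2.67958716 -0.79519696] [ 0.41918629 -0.23568918  1.79504213]
```

View pics/top0.png

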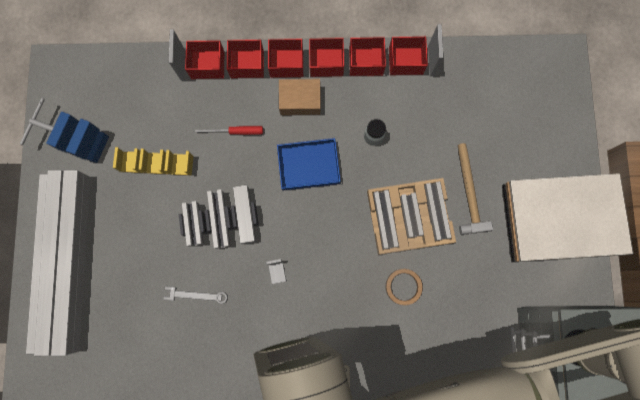

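View pics/scene0.png

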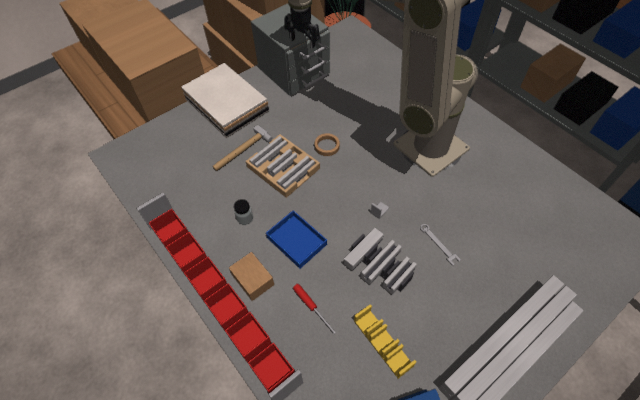

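The top view shows the cradle at (412,215), with its middle piece (411,215) shorter than those at (386,220) and (438,211). The steel rack is at (220,218), with a short grooved piece at (192,223), a long grooved one at (218,219) and a plain one at (244,214). The blue tray is at (309,165), and the yellow look-alike rack at (153,161) is not meant. Next I'll measure and make one enlarged crop.

```bash
cat >> h.py <<'E'
def cast(c,uv,z):
    K=np.asarray(c['intrinsics']);R=cv2.Rodrigues(np.asarray(c['rvec'],float))[0];t=np.asarray(c['tvec'],float).ravel()
    uv=np.atleast_2d(np.asarray(uv,float)); r=np.c_[(uv-K[[0,1],[2,2]])/K[[0,1],[0,1]],np.ones(len(uv))]@R
    o=-R.T@t; return o+r*((z-o[2])/r[:,2])[:,None]
def rect(c,mask,z):
    """min-area rect, in world, of a mask on plane z: centre, (long,short), long-axis angle deg"""
    ys,xs=np.nonzero(mask);w=cast(c,np.c_[xs,ys],z)[:,:2].astype(np.float32)
    (x,y),(a,b),th=cv2.minAreaRect(w*1000)
    if a<b:a,b,th=b,a,th+90
    return round(x,1),round(y,1),round(a,1),round(b,1),round((th+90)%180-90,1)
E
python3 - <<'E'
from h import *
c=cam('top');im=c['color'];P=pts(c);hsv=cv2.cvtColor(im,cv2.COLOR_BGR2HSV)
m=((hsv[...,1]<40)&(hsv[...,2]>140)).astype(np.uint8)
m[:, :170]=0;m[:,470:]=0;m[:170]=0;m[260:]=0
mc=cv2.morphologyEx(m,cv2.MORPH_CLOSE,np.ones((3,9),np.uint8))
n,l,s,ce=cv2.connectedComponentsWithStats(mc)
for i in range(1,n):
    if s[i,4]<60: continue
    k=l==i; h=np.median(P[k][:,2]); print(ce[i].round(),s[i,4],'h',h.round(3),rect(c,k,h))
b=((hsv[...,0]>100)&(hsv[...,0]<130)&(hsv[...,1]>120)).astype(np.uint8)
b[:, :250]=0;b[:,360:]=0;b[:120]=0;b[210:]=0
k=b>0;print('tray',rect(c,k,.036),P[150:180,300:318,2].mean())
w=((hsv[...,0]>8)&(hsv[...,0]<25)&(hsv[...,1]>60)).astype(np.uint8)
w[:, :360]=0;w[:,458:]=0;w[:170]=0;w[260:]=0
print('cradle',rect(c,cv2.morphologyEx(w,cv2.MORPH_OPEN,np.ones((3,3)))>0,.036))
print('bench z',np.median(P[215:240,290:340,2]),'openbench',P[215,310],'base',P[225,283],P[225,345])
a=cv2.resize(im[170:260,172:262],None,fx=4.4,fy=4.4,interpolation=3);d=cv2.resize(im[170:260,367:457],None,fx=4.4,fy=4.4,interpolation=3)
cv2.imwrite('pics/crop1.png',np.hstack([a,d]))
E
```

```text
[438. 210.] 795 h 0.044 (528.0, -365.8, 159.3, 39.5, 8.1)
[243. 214.] 789 h 0.053 (525.8, 179.1, 160.6, 38.8, 8.2)
[217. 218.] 833 h 0.05 (514.5, 252.5, 163.0, 41.3, 8.0)
[386. 219.] 812 h 0.044 (506.5, -219.1, 159.8, 40.4, 8.1)
[412. 215.] 597 h 0.044 (517.0, -292.1, 118.9, 40.4, 8.6)
[191. 223.] 629 h 0.051 (501.9, 325.6, 122.8, 41.2, 8.2)
tray (668.4, -4.2, 169.1, 132.4, -84.4) 0.012996303197441859
cradle (515.2, -289.9, 221.0, 186.7, -81.9)
bench z 0.0009014708685185394 openbench [ 0.52517959 -0.00692071  0.00228607] base [0.49731423 0.0710733  0.001624  ] [ 0.49431468 -0.10681877  0.00641781]
```

View pics/crop1.png

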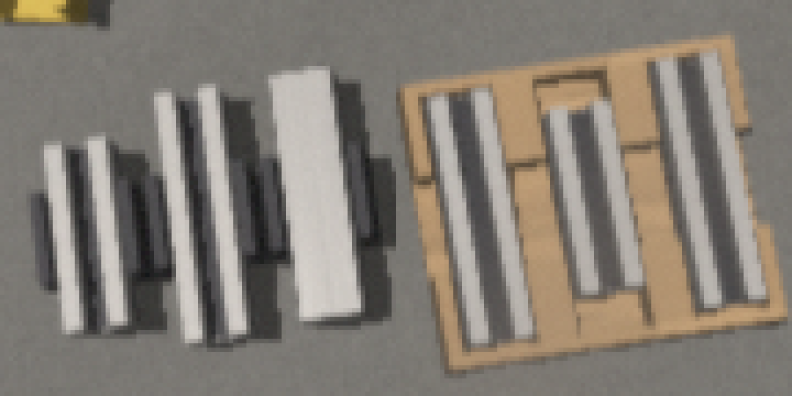

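Candidates for "shorter piece in the cradle": px (386,219) measures 160 mm, (412,215) measures 119 mm and (438,210) measures 159 mm. **The middle one (412,215)** fits.
Candidates for "matching stock": px (191,223) is grooved at 123 mm, (217,218) is grooved at 163 mm and (243,214) is plain at 160 mm. **The middle bay (217,218)** fits. The crop confirms both: it is grooved and full length, in the dark steel rack rather than the yellow one.

```bash
cat >> h.py <<'E'
from scipy.spatial.transform import Rotation as Ro
def go(p,yaw):
    """tool-frame shift (mm) and turn (deg) from the measured pose to p (m), tool down, tool x at yaw (deg)"""
    s=arm.get_state();q=s['orientation'];R0=Ro.from_quat(np.r_[q[1:],q[0]])
    T=Ro.from_euler('z',yaw,degrees=True)*Ro.from_euler('x',180,degrees=True)
    return (R0.inv().apply(np.array(p)-s['ee_pos'])*1000).round(1),np.degrees((R0.inv()*T).as_rotvec()).round(2)
E
python3 -c "
from h import *
print(go([.517,-.292,.12],8.2))"
```

```text
(array([ 399.4, -160.1,  110.7]), array([-0.08,  0.  , 10.07]))
```

send_rows([
  [0.05,-0.02,0.0,0,0,1.2,0.7],
  [0.1,-0.04,0.0,0,0,2.5,0.7],
  [0.15,-0.06,0.0,0,0,4,0.7],
  [0.2,-0.08,0.0,0,0,5,0.7],
  [0.25,-0.1,0.02,0,0,6,0.7],
  [0.3,-0.12,0.04,0,0,8,0.7],
  [0.35,-0.14,0.07,0,0,9,0.7],
  [0.385,-0.155,0.1,0,0,10,0.7],
  [0.399,-0.16,0.11,0,0,10,0.7],
  [0.399,-0.16,0.11,0,0,10,0.7],
  [0.399,-0.16,0.11,0,0,10,0.7],
], newtons=60)

```text
time: 1.52
ee_pos: [0.5167, -0.2943, 0.1227]
orientation: [0.001, 0.997, 0.072, 0.001]
force: [-0.0, -0.1, 0.7]
opening: 0.0596
finger_force: 0.0
```

```bash
python3 -c "
from h import *
s=arm.get_state();print(s['time'],s['ee_pos'],s['opening'])
print(go([.517,-.292,.01],8.2))
c=cam('wrist');print(c['intrinsics'],c['rvec'],c['tvec']);cv2.imwrite('pics/w1.png',c['color'])"
```

```text
1.525 [ 0.51669922 -0.29427643  0.12268171] 0.0595670838555755
(array([  0.5,  -2.4, 112.7]), array([ 0.09, -0.05,  0.02]))
[[309.70691629   0.         322.3894566 ]
 [  0.         309.70691629 200.24336338]
 [  0.           0.           1.        ]] [-2.21158824  1.91448136  0.25849628] [-0.36536965  0.44707558  0.39860516]
```

View pics/w1.png

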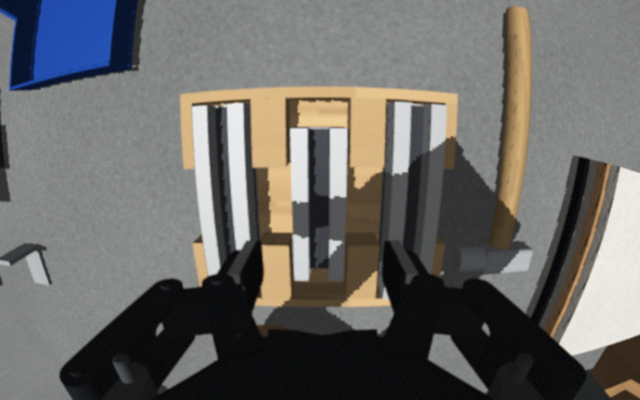

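The wrist view shows the fingers (inner edges at px 260 and 386) straddling the middle piece (px 290–347), with gaps to both neighbours. I'll descend and grip.

send_rows([
  [0,-0.002,0.03,0,0,0,0.7],
  [0,-0.002,0.06,0,0,0,0.7],
  [0,-0.002,0.085,0,0,0,0.7],
  [0,-0.002,0.1,0,0,0,0.7],
  [0,-0.002,0.108,0,0,0,0.7],
  [0,-0.002,0.111,0,0,0,0.7],
  [0,-0.002,0.111,0,0,0,0.7],
  [0,-0.002,0.111,0,0,0,0.3],
  [0,-0.002,0.111,0,0,0,0.3],
  [0,-0.002,0.111,0,0,0,0.3],
  [0,-0.002,0.111,0,0,0,0.3],
  [0,-0.002,0.111,0,0,0,0.3],
], newtons=60)

```text
time: 3.08
ee_pos: [0.5173, -0.2912, 0.0113]
orientation: [0.001, 0.997, 0.072, 0.001]
force: [-0.4, -0.0, 6.0]
opening: 0.0394
finger_force: 61.7
```

send_rows([
  [0,0,-0.01,0,0,0,0.3],
  [0,0,-0.03,0,0,0,0.3],
  [0,0,-0.06,0,0,0,0.3],
  [0,0,-0.09,0,0,0,0.3],
  [0,0,-0.12,0,0,0,0.3],
  [0,0,-0.13,0,0,0,0.3],
  [0,0,-0.13,0,0,0,0.3],
])

```text
time: 3.95
ee_pos: [0.517, -0.291, 0.1412]
orientation: [0.001, 0.997, 0.072, 0.001]
force: [0.5, -0.2, -1.9]
opening: 0.0393
finger_force: 61.0
```

```bash
python3 -c "
from h import *
s=arm.get_state();print(s['time'],s['ee_pos'],s['opening'],s['force'])
print(go([.668,-.004,.08],95.6))"
```

```text
3.95 [ 0.51695247 -0.29104669  0.14124997] 0.03930551201834872 [ 0.47791029 -0.15919818 -1.94107004]
(array([ 190.7, -262.4,   61.2]), array([ 1.100e-01, -1.000e-02, -8.733e+01]))
```

send_rows([
  [0.01,-0.015,0,0,0,-4,0.3],
  [0.03,-0.04,0,0,0,-12,0.3],
  [0.05,-0.07,0,0,0,-21,0.3],
  [0.07,-0.1,0,0,0,-30,0.3],
  [0.09,-0.13,0,0,0,-39,0.3],
  [0.11,-0.16,0,0,0,-48,0.3],
  [0.13,-0.185,0,0,0,-57,0.3],
  [0.15,-0.21,0,0,0,-66,0.3],
  [0.17,-0.235,0,0,0,-75,0.3],
  [0.182,-0.25,0.01,0,0,-82,0.3],
  [0.19,-0.26,0.03,0,0,-86,0.3],
  [0.191,-0.262,0.05,0,0,-87.3,0.3],
  [0.191,-0.262,0.061,0,0,-87.3,0.3],
  [0.191,-0.262,0.061,0,0,-87.3,0.3],
  [0.191,-0.262,0.061,0,0,-87.3,0.3],
])

```text
time: 5.82
ee_pos: [0.6683, -0.0047, 0.0801]
orientation: [0.0, 0.672, 0.74, 0.0]
force: [1.4, -0.3, -2.1]
opening: 0.0394
finger_force: 60.9
```

```bash
python3 -c "
from h import *
s=arm.get_state();print(s['time'],s['ee_pos'],s['opening'],s['force'],s['joint_positions'])
print(go([.668,-.004,.0115],95.6))
c=cam('wrist');cv2.imwrite('pics/w2.png',c['color'])"
```

```text
5.825 [ 0.66827915 -0.00465566  0.08012076] 0.03935129367999868 [ 1.37649687 -0.28789725 -2.05846947] [-8.36111566e-02  4.19533181e-01  1.42764242e+00 -8.23174324e-05
  1.29332854e+00 -1.79536590e-01]
(array([ 0.7, -0.3, 68.6]), array([ 0.06,  0.02, -0.1 ]))
```

View pics/w2.png

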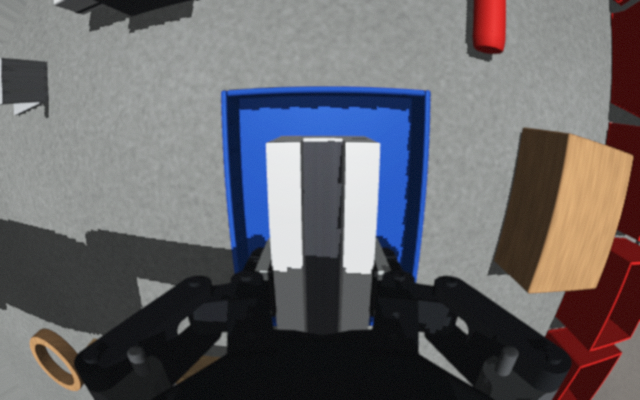

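The wrist view shows the held piece (px 265–380) centred over the blue tray (px 222–430) and aligned with it. I'll lower it gently.

send_rows([
  [0,0,0.015,0,0,0,0.3],
  [0,0,0.035,0,0,0,0.3],
  [0,0,0.053,0,0,0,0.3],
  [0,0,0.062,0,0,0,0.3],
  [0,0,0.066,0,0,0,0.3],
  [0,0,0.068,0,0,0,0.3],
  [0,0,0.069,0,0,0,0.3],
  [0,0,0.069,0,0,0,0.3],
])

```text
time: 6.88
ee_pos: [0.6683, -0.0041, 0.0109]
orientation: [0.0, 0.672, 0.741, 0.0]
force: [-0.1, -0.8, -1.4]
opening: 0.0395
finger_force: 60.9
```

send_rows([
  [0,0,0.001,0,0,0,0.3],
  [0,0,0.0015,0,0,0,0.3],
  [0,0,0.0015,0,0,0,0.3],
])

```text
time: 7.25
ee_pos: [0.6682, -0.0041, 0.0093]
orientation: [0.0, 0.672, 0.741, 0.0]
force: [-1.3, -0.2, 3.0]
opening: 0.0392
finger_force: 61.3
```

Contact is made: the vertical force flipped sign to about +3 N. I'll open and lift.

send_rows([
  [0,0,0,0,0,0,0.48],
  [0,0,0,0,0,0,0.55],
  [0,0,0,0,0,0,0.62],
  [0,0,0,0,0,0,0.65],
  [0,0,-0.01,0,0,0,0.65],
  [0,0,-0.03,0,0,0,0.65],
  [0,0,-0.06,0,0,0,0.65],
  [0,0,-0.1,0,0,0,0.7],
  [0,0,-0.13,0,0,0,0.7],
  [0,0,-0.14,0,0,0,0.7],
])

```text
time: 8.5
ee_pos: [0.6699, -0.0042, 0.1536]
orientation: [0.003, 0.672, 0.741, 0.002]
force: [0.1, -0.6, -0.3]
opening: 0.0598
finger_force: 0.0
```

Run:
```python
from h import *
s=arm.get_state();print(s['time'],s['ee_pos'],s['opening'],s['joint_positions'][5])
# stock: -x end, 57 mm from centre along 8.1 deg
y=np.radians(8.1);st=np.array([.5145,.2525]);e=st-.057*np.array([np.cos(y),np.sin(y)]);print(e,go([*e,.13],8.1))
c=cam('top');cv2.imwrite('pics/top2.png',c['color'])
```

```text
8.5 [ 0.66994622 -0.00421924  0.15360901] 0.05976289042697707 -0.17994378763993596
[0.45806865 0.24446863] (array([ 268.1, -186.9,   22.1]), array([ 0.34, -0.23, 87.46]))
```

send_rows([
  [0.01,-0.007,0,0,0,4,0.7],
  [0.035,-0.025,0,0,0,13,0.7],
  [0.062,-0.044,0,0,0,22,0.7],
  [0.09,-0.063,0,0,0,31,0.7],
  [0.118,-0.083,0,0,0,40,0.7],
  [0.146,-0.102,0,0,0,49,0.7],
  [0.174,-0.122,0,0,0,58,0.7],
  [0.202,-0.141,0,0,0,67,0.7],
  [0.23,-0.161,0,0,0,76,0.7],
  [0.252,-0.176,0.01,0,0,83,0.7],
  [0.266,-0.186,0.02,0,0,87,0.7],
  [0.268,-0.187,0.022,0,0,87.5,0.7],
  [0.268,-0.187,0.022,0,0,87.5,0.7],
  [0.268,-0.187,0.022,0,0,87.5,0.7],
])

```text
time: 10.3
ee_pos: [0.4565, 0.2441, 0.1271]
orientation: [0.0, 0.998, 0.07, 0.0]
force: [-0.1, -0.5, 0.8]
opening: 0.0601
finger_force: 0.0
```

Run:
```python
from h import *
s=arm.get_state();print(s['time'],s['ee_pos'],s['opening'],s['joint_positions'])
print(go([.4581,.2445,.016],8.1))
c=cam('wrist')['color'];t=cam('top')['color']
cv2.imwrite('pics/v3.png',np.vstack([c[:, :],cv2.resize(t[120:260,260:470],(640,427))])[:, :] if 0 else np.hstack([cv2.resize(c,(480,300)),cv2.resize(t[120:260,270:460],(320,300))]))
```

```text
10.3 [0.45646428 0.24405697 0.12711931] 0.060101555151379576 [ 3.92068172e-01 -1.78273267e-02  1.83598317e+00 -2.18004572e-04
  1.32291933e+00  1.82199362e+00]
(array([  1.6,  -0.2, 111.1]), array([ 0.  , -0.03, -0.03]))
```

View pics/v3.png

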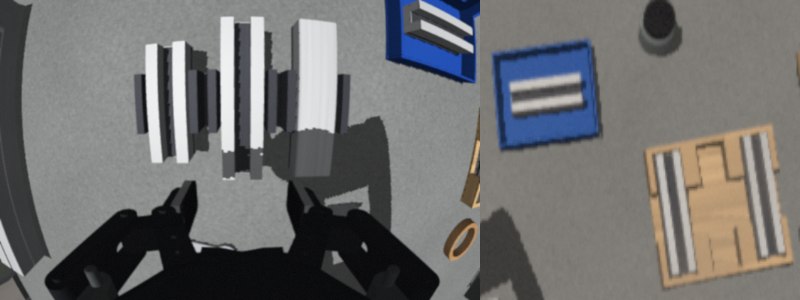

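The short piece lies flat in the tray, and the cradle's middle place is empty and open. In the wrist view the fingers (centre px ~242/480) line up with the long grooved middle stock piece (px ~243), at its near end. I'll descend and grip.

send_rows([
  [0.001,0,0.03,0,0,0,0.7],
  [0.001,0,0.06,0,0,0,0.7],
  [0.001,0,0.085,0,0,0,0.7],
  [0.001,0,0.1,0,0,0,0.7],
  [0.001,0,0.108,0,0,0,0.7],
  [0.001,0,0.111,0,0,0,0.7],
  [0.001,0,0.111,0,0,0,0.7],
  [0.001,0,0.111,0,0,0,0.3],
  [0.001,0,0.111,0,0,0,0.3],
  [0.001,0,0.111,0,0,0,0.3],
  [0.001,0,0.111,0,0,0,0.3],
  [0.001,0,0.111,0,0,0,0.3],
], newtons=100)

```text
time: 11.9
ee_pos: [0.4575, 0.245, 0.0169]
orientation: [-0.0, 0.998, 0.07, 0.001]
force: [-2.1, -1.0, 5.8]
opening: 0.0386
finger_force: 100.1
```

send_rows([
  [0,0,-0.005,0,0,0,0.3],
  [0,0,-0.015,0,0,0,0.3],
  [0,0,-0.03,0,0,0,0.3],
  [0,0,-0.045,0,0,0,0.3],
  [0,0,-0.065,0,0,0,0.3],
  [0,0,-0.09,0,0,0,0.3],
  [0,0,-0.115,0,0,0,0.3],
  [0,0,-0.13,0,0,0,0.3],
  [0,0,-0.13,0,0,0,0.3],
])

```text
time: 13.02
ee_pos: [0.4578, 0.2451, 0.1475]
orientation: [-0.001, 0.998, 0.07, 0.001]
force: [-0.2, -0.5, -2.0]
opening: 0.0386
finger_force: 100.3
```

Run:
```python
from h import *
s=arm.get_state();print(s['time'],s['ee_pos'],s['opening'],s['force'],s['wrist_torque'])
y=np.radians(8.1);d=np.array([np.cos(y),np.sin(y)])
print(go([*(np.array([.50,-.03])-.057*d),.06],8.1))
c=cam('wrist');cv2.imwrite('pics/w4.png',c['color'])
```

```text
13.025 [0.4577642  0.24511384 0.14754005] 0.038579136872715275 [-0.19189926 -0.46443413 -1.96206   ] [0.00907927 0.12068323 0.03682872]
(array([-54.1, 278.4,  87.2]), array([-0.05, -0.17, -0.03]))
```

View pics/w4.png

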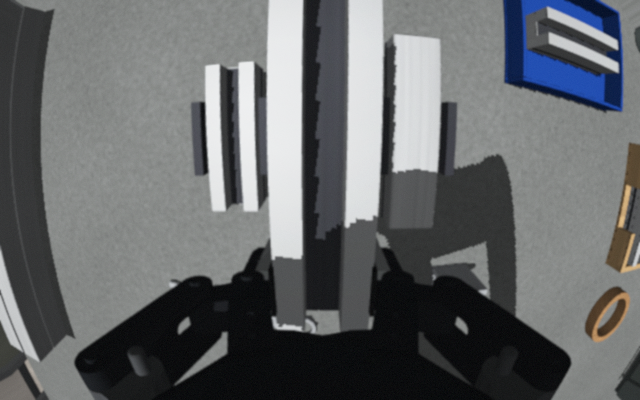

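The wrist view shows the long piece (px 268–383) held by its end and pointing ahead, apparently level; its neighbours (205–260 and 388–440) haven't moved. I'll carry it to the open bench.

send_rows([
  [-0.002,0.01,0,0,0,0,0.3],
  [-0.006,0.03,0,0,0,0,0.3],
  [-0.012,0.06,0,0,0,0,0.3],
  [-0.018,0.095,0,0,0,0,0.3],
  [-0.025,0.13,0,0,0,0,0.3],
  [-0.032,0.165,0,0,0,0,0.3],
  [-0.039,0.2,0,0,0,0,0.3],
  [-0.045,0.23,0,0,0,0,0.3],
  [-0.05,0.255,0,0,0,0,0.3],
  [-0.053,0.27,0.01,0,0,0,0.3],
  [-0.054,0.277,0.03,0,0,0,0.3],
  [-0.054,0.278,0.055,0,0,0,0.3],
  [-0.054,0.278,0.08,0,0,0,0.3],
  [-0.054,0.278,0.1,0,0,0,0.3],
  [-0.054,0.278,0.115,0,0,0,0.3],
  [-0.054,0.278,0.125,0,0,0,0.3],
  [-0.054,0.278,0.13,0,0,0,0.3],
  [-0.054,0.278,0.133,0,0,0,0.3],
  [-0.054,0.278,0.135,0,0,0,0.3],
  [-0.054,0.278,0.135,0,0,0,0.3],
])

```text
time: 15.58
ee_pos: [0.4425, -0.0382, 0.011]
orientation: [0.0, 0.998, 0.07, 0.0]
force: [0.1, -0.3, -2.1]
opening: 0.0391
finger_force: 100.4
```

send_rows([
  [0,0,0.002,0,0,0,0.3],
  [0,0,0.004,0,0,0,0.3],
  [0,0,0.005,0,0,0,0.3],
  [0,0,0.0055,0,0,0,0.3],
  [0,0,0.0055,0,0,0,0.3],
])

```text
time: 16.2
ee_pos: [0.4423, -0.0381, 0.0053]
orientation: [0.0, 0.998, 0.07, 0.0]
force: [0.8, -0.3, -3.1]
opening: 0.0385
finger_force: 100.4
```

send_rows([
  [0,0,0.0005,0,0,0,0.3],
  [0,0,0.001,0,0,0,0.3],
  [0,0,0.001,0,0,0,0.3],
])

```text
time: 16.58
ee_pos: [0.4425, -0.0382, 0.0049]
orientation: [0.0, 0.998, 0.07, 0.0]
force: [-3.8, 0.3, 6.7]
opening: 0.0387
finger_force: 101.5
```

Contact is made, at +6.7 N. I'll release, lift, and move forward 57 mm to the middle.

send_rows([
  [0,0,0,0,0,0,0.48],
  [0,0,0,0,0,0,0.55],
  [0,0,0,0,0,0,0.65],
  [0,0,0,0,0,0,0.7],
  [0,0,-0.01,0,0,0,0.75],
  [0,0,-0.03,0,0,0,0.75],
  [0,0,-0.06,0,0,0,0.75],
  [0,0,-0.09,0,0,0,0.75],
  [-0.02,0,-0.11,0,0,0,0.75],
  [-0.06,0,-0.12,0,0,0,0.75],
  [-0.1,0,-0.12,0,0,0,0.75],
  [-0.1,0,-0.12,0,0,0,0.75],
  [-0.1,0,-0.12,0,0,0,0.75],
])

```text
time: 18.2
ee_pos: [0.3441, -0.0524, 0.1251]
orientation: [0.0, 0.998, 0.07, 0.001]
force: [0.0, 0.1, 0.1]
opening: 0.064
finger_force: 0.0
```

Run:
```python
from h import *
s=arm.get_state();print(s['time'],s['ee_pos'])
c=cam('top');im=c['color'];P=pts(c);hsv=cv2.cvtColor(im,cv2.COLOR_BGR2HSV)
m=((hsv[...,1]<40)&(hsv[...,2]>140)).astype(np.uint8)
roi=np.zeros_like(m);roi[165:260,170:470]=1;m*=roi
mc=cv2.morphologyEx(m,cv2.MORPH_CLOSE,np.ones((3,9),np.uint8))
n,l,st,ce=cv2.connectedComponentsWithStats(mc)
for i in range(1,n):
    if st[i,4]<60: continue
    k=l==i;h=np.median(P[k][:,2]);print(ce[i].round(),st[i,4],'h',h.round(3),rect(c,k,h))
w=((hsv[...,0]>8)&(hsv[...,0]<25)&(hsv[...,1]>60)).astype(np.uint8)
w[:, :360]=0;w[:,458:]=0;w[:170]=0;w[260:]=0
print('cradle',rect(c,cv2.morphologyEx(w,cv2.MORPH_OPEN,np.ones((3,3)))>0,.036))
print('openbench now',rect(c,l==l[215,318],.04) if l[215,318] else '')
cv2.imwrite('pics/top5.png',np.hstack([cv2.resize(im[170:270,270:370],(400,400),interpolation=3),cv2.resize(im[170:270,365:465],(400,400),interpolation=3)]))
```

```text
18.2 [ 0.34406756 -0.05235448  0.12514506]
[308. 168.] 171 h 0.044 (656.0, -7.6, 117.7, 12.6, -84.4)
[438. 211.] 796 h 0.044 (527.7, -365.6, 159.7, 39.9, 8.1)
[243. 213.] 788 h 0.053 (525.8, 179.1, 160.6, 38.6, 8.1)
[386. 219.] 816 h 0.044 (506.5, -219.1, 159.9, 40.5, 8.2)
[318. 220.] 743 h 0.038 (503.9, -30.4, 154.8, 41.1, 7.0)
[191. 223.] 630 h 0.05 (502.2, 325.8, 123.2, 41.3, 8.2)
cradle (515.0, -289.6, 220.6, 187.0, -82.0)
openbench now (503.6, -30.4, 154.5, 41.1, 7.0)
```

View pics/top5.png

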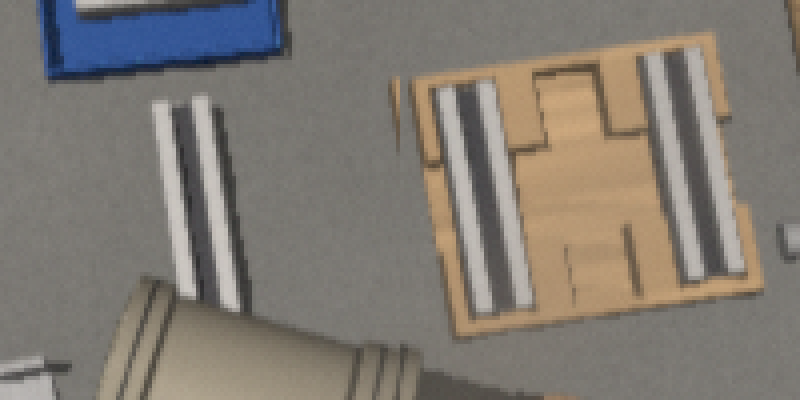

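The top view shows the piece resting flat on the bench (left half, px 155–240), its near end hidden by the arm. Far end minus 80 mm gives a centre near (0.501, -0.030). The cradle's middle channel is empty. I'll hover over the middle and check with the wrist camera.

send_rows([
  [0.02,0,0,0,0,0,0.75],
  [0.06,0,0,0,0,0,0.75],
  [0.1,0,0,0,0,0,0.75],
  [0.14,0,0,0,0,0,0.75],
  [0.158,0,0,0,0,0,0.75],
  [0.158,0,0,0,0,0,0.75],
  [0.158,0,0,0,0,0,0.75],
  [0.158,0,0,0,0,0,0.75],
])

```text
time: 19.25
ee_pos: [0.4991, -0.0301, 0.1241]
orientation: [-0.0, 0.998, 0.07, -0.0]
force: [-0.1, -0.2, -0.0]
opening: 0.0639
finger_force: 0.0
```

```bash
cat >> h.py <<'E'
def wcast(c,uv,z):
    K=np.asarray(c['intrinsics']);R=cv2.Rodrigues(np.asarray(c['rvec'],float))[0];t=np.asarray(c['tvec'],float).ravel()
    uv=np.atleast_2d(np.asarray(uv,float));d=(uv-K[[0,1],[2,2]])/K[0,0];th=np.linalg.norm(d,axis=1)+1e-9
    r=np.c_[d*(np.sin(th)/th)[:,None],np.cos(th)]@R;o=-R.T@t
    return o+r*((z-o[2])/r[:,2])[:,None]
E
python3 - <<'E'
from h import *
s=arm.get_state();print(s['time'],s['ee_pos'])
c=cam('wrist');im=c['color'];hsv=cv2.cvtColor(im,cv2.COLOR_BGR2HSV)
m=((hsv[...,1]<40)&(hsv[...,2]>150)).astype(np.uint8);m[:,:270]=0;m[:,370:]=0
n,l,st,ce=cv2.connectedComponentsWithStats(m)
for i in range(1,n):
    if st[i,4]<300: continue
    ys,xs=np.nonzero(l==i);w=wcast(c,np.c_[xs,ys],.04)[:,:2]
    y=np.radians(8.1);a=w@[np.cos(y),np.sin(y)];b=w@[-np.sin(y),np.cos(y)]
    tcp=s['ee_pos'][:2];print(st[i],'along rel tcp',np.percentile(a-tcp@[np.cos(y),np.sin(y)],[.5,99.5])*1000,'across',np.percentile(b-tcp@[-np.sin(y),np.cos(y)],[2,98])*1000)
cv2.imwrite('pics/w6.png',im)
E
```

```text
19.25 [ 0.49914884 -0.03005454  0.12411546]
[270   0 100  10 705] along rel tcp [151.25426461 158.88645153] across [-33.46853541  37.37715602]
[  270    71   100   262 14485] along rel tcp [-118.62698523  100.11984341] across [-29.10317904  41.84238345]
[359 117  11  68 463] along rel tcp [18.89705688 66.63923657] across [-34.4929039  -27.76195167]
```

View pics/w6.png

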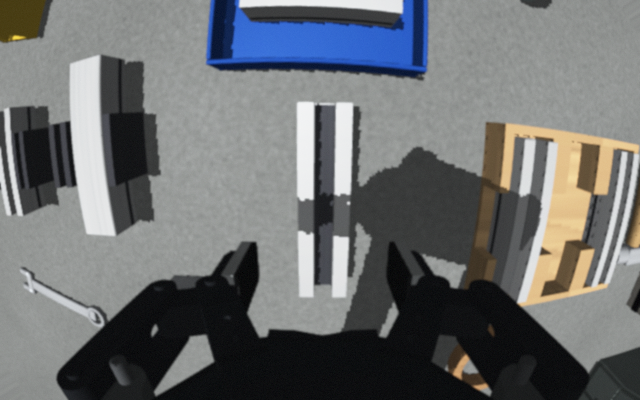

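The wrist view shows the whole piece, at px columns 297–353 and rows 102–297. I'll cast its end midpoints onto z = 0.04.

Run:
```python
from h import *
c=dict(np.load('/tmp/wrist.npz'))
p=wcast(c,[[297,102],[353,102],[300,297],[347,297]],.04)[:,:2]*1000
f,n=(p[0]+p[1])/2,(p[2]+p[3])/2;v=f-n
print(p.round(1),'mid',(f+n)/2,'len',np.linalg.norm(v),'yaw',np.degrees(np.arctan2(v[1],v[0])))
print(go([*((f+n)/2000),.006],8.1))
```

```text
[[574.6  -0.6]
 [580.4 -40.7]
 [415.5 -22.2]
 [421.2 -62.5]] mid [497.91198672 -31.49276034] len 160.60347501300836 yaw 7.753829360291453
(array([ -1.5,   1.2, 118.3]), array([ 0.  ,  0.  , -0.05]))
```

Length 160.6 mm and width 40.5 mm both check out. The middle is 1.5 mm behind and 1.2 mm beside the tool, so I'll descend and grip.

send_rows([
  [-0.001,0.001,0.03,0,0,0,0.75],
  [-0.001,0.001,0.06,0,0,0,0.75],
  [-0.001,0.001,0.09,0,0,0,0.75],
  [-0.001,0.001,0.108,0,0,0,0.75],
  [-0.001,0.001,0.115,0,0,0,0.75],
  [-0.001,0.001,0.118,0,0,0,0.75],
  [-0.001,0.001,0.118,0,0,0,0.75],
  [-0.001,0.001,0.118,0,0,0,0.3],
  [-0.001,0.001,0.118,0,0,0,0.3],
  [-0.001,0.001,0.118,0,0,0,0.3],
  [-0.001,0.001,0.118,0,0,0,0.3],
  [-0.001,0.001,0.118,0,0,0,0.3],
], newtons=60)

```text
time: 20.8
ee_pos: [0.4998, -0.0313, 0.0073]
orientation: [0.0, 0.998, 0.07, 0.001]
force: [-0.8, -0.3, 6.7]
opening: 0.039
finger_force: 61.5
```

send_rows([
  [0,0,-0.008,0,0,0,0.3],
  [0,0,-0.03,0,0,0,0.3],
  [0,0,-0.06,0,0,0,0.3],
  [0,0,-0.09,0,0,0,0.3],
  [0,0,-0.11,0,0,0,0.3],
  [0,0,-0.12,0,0,0,0.3],
  [0,0,-0.12,0,0,0,0.3],
])

```text
time: 21.68
ee_pos: [0.4991, -0.0312, 0.1266]
orientation: [0.0, 0.998, 0.07, 0.0]
force: [-0.3, -0.6, -1.9]
opening: 0.0392
finger_force: 60.7
```

Run:
```python
from h import *
s=arm.get_state();print(s['time'],s['ee_pos'],s['opening'],s['force'],s['wrist_torque'])
print(go([.5168,-.2922,.08],8.1))
```

```text
21.675 [ 0.49908526 -0.03115347  0.12663668] 0.03917437231975786 [-0.33627794 -0.61299291 -1.94623837] [-0.0128852  -0.00960805  0.00935978]
(array([-19.1, 260.9,  46.7]), array([ 0.01, -0.04, -0.03]))
```

send_rows([
  [-0.001,0.01,0,0,0,0,0.3],
  [-0.002,0.03,0,0,0,0,0.3],
  [-0.004,0.06,0,0,0,0,0.3],
  [-0.006,0.095,0,0,0,0,0.3],
  [-0.009,0.13,0,0,0,0,0.3],
  [-0.012,0.165,0,0,0,0,0.3],
  [-0.014,0.2,0,0,0,0,0.3],
  [-0.016,0.23,0,0,0,0,0.3],
  [-0.018,0.25,0.01,0,0,0,0.3],
  [-0.018,0.259,0.03,0,0,0,0.3],
  [-0.018,0.261,0.045,0,0,0,0.3],
  [-0.018,0.261,0.047,0,0,0,0.3],
  [-0.018,0.261,0.047,0,0,0,0.3],
  [-0.018,0.261,0.047,0,0,0,0.3],
])

```text
time: 23.42
ee_pos: [0.5183, -0.2919, 0.0802]
orientation: [0.0, 0.997, 0.071, 0.001]
force: [0.1, 0.1, -3.0]
opening: 0.0391
finger_force: 60.7
```

Run:
```python
from h import *
s=arm.get_state();print(s['time'],s['ee_pos'],s['force'])
print(go([.518,-.2922,.0135],8.1))
c=cam('wrist');cv2.imwrite('pics/w7.png',c['color'])
```

```text
23.425 [ 0.51832864 -0.29186655  0.08021057] [ 0.13992097  0.12588875 -2.95878981]
(array([-0.4,  0.2, 66.7]), array([ 0.05, -0.06,  0.01]))
```

View pics/w7.png

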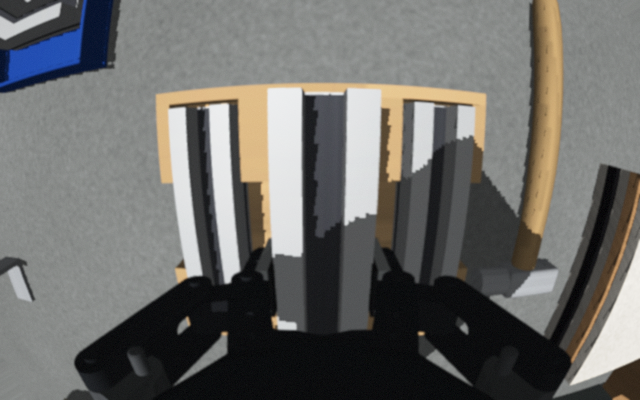

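The held piece (px 268–380, far end at row 89) is aligned over the middle channel. I'll compare it with the cradle's far corners, px (157,95) and (486,95).

Run:
```python
from h import *
c=dict(np.load('/tmp/wrist.npz'));y=np.radians(8.1);ux=np.array([np.cos(y),np.sin(y)]);uy=np.array([-np.sin(y),np.cos(y)])
p=wcast(c,[[268,89],[381,89]],.113)[:,:2]*1000;q=wcast(c,[[157,95],[486,95]],.036)[:,:2]*1000
r=wcast(c,[[170,108],[237,102],[405,103],[475,108]],.046)[:,:2]*1000
f=lambda a:(np.array([a@ux,a@uy]).T).round(1)
t=np.array([.5183,-.2919])*1000
print('piece far rel tcp',f(p-t),'\ncradle corners',f(q-t),'\nneighbours far corners',f(r-t))
```

```text
piece far rel tcp [[ 78.4  19.4]
 [ 78.5 -20.4]] 
cradle corners [[  87.8  108.4]
 [  87.8 -106.7]] 
neighbours far corners [[ 77.6  93.3]
 [ 77.9  49.4]
 [ 77.3 -47.4]
 [ 77.8 -93.2]]
```

The piece centre is about 1.3 mm ahead of the cradle centre along x and about 1 mm off across. I'll correct by 1 mm each and descend in stages.

send_rows([
  [-0.001,-0.001,0.005,0,0,0,0.3],
  [-0.001,-0.001,0.015,0,0,0,0.3],
  [-0.001,-0.001,0.025,0,0,0,0.3],
  [-0.001,-0.001,0.032,0,0,0,0.3],
  [-0.001,-0.001,0.037,0,0,0,0.3],
  [-0.001,-0.001,0.042,0,0,0,0.3],
  [-0.001,-0.001,0.046,0,0,0,0.3],
  [-0.001,-0.001,0.048,0,0,0,0.3],
  [-0.001,-0.001,0.048,0,0,0,0.3],
])

```text
time: 24.6
ee_pos: [0.5165, -0.2912, 0.0312]
orientation: [-0.0, 0.998, 0.07, -0.0]
force: [0.5, 0.4, -1.5]
opening: 0.0395
finger_force: 60.7
```

Underside is at about 24 mm, below the wall tops, with no contact force. I'll continue down.

send_rows([
  [0,0,0.005,0,0,0,0.3],
  [0,0,0.009,0,0,0,0.3],
  [0,0,0.013,0,0,0,0.3],
  [0,0,0.016,0,0,0,0.3],
  [0,0,0.017,0,0,0,0.3],
  [0,0,0.017,0,0,0,0.3],
])

```text
time: 25.35
ee_pos: [0.5165, -0.2912, 0.0143]
orientation: [-0.0, 0.998, 0.07, -0.0]
force: [1.0, 0.2, -2.1]
opening: 0.039
finger_force: 60.7
```

send_rows([
  [0,0,0.001,0,0,0,0.3],
  [0,0,0.0015,0,0,0,0.3],
  [0,0,0.0015,0,0,0,0.3],
])

```text
time: 25.72
ee_pos: [0.5167, -0.2913, 0.0133]
orientation: [0.0, 0.998, 0.07, 0.0]
force: [-2.5, 1.3, 4.6]
opening: 0.0391
finger_force: 61.4
```

Contact at z = 0.0133, as predicted for the cradle floor. I'll release, limiting the opening to 0.7 because of the neighbours, then lift and back off.

send_rows([
  [0,0,0,0,0,0,0.48],
  [0,0,0,0,0,0,0.55],
  [0,0,0,0,0,0,0.62],
  [0,0,0,0,0,0,0.66],
  [0,0,0,0,0,0,0.68],
  [0,0,-0.01,0,0,0,0.68],
  [0,0,-0.03,0,0,0,0.68],
  [0,0,-0.06,0,0,0,0.68],
  [0,0,-0.1,0,0,0,0.68],
  [-0.02,0,-0.14,0,0,0,0.68],
  [-0.06,0,-0.18,0,0,0,0.68],
  [-0.1,0,-0.2,0,0,0,0.68],
  [-0.13,0,-0.2,0,0,0,0.68],
  [-0.13,0,-0.2,0,0,0,0.68],
  [-0.13,0,-0.2,0,0,0,0.68],
])

```text
time: 27.6
ee_pos: [0.3884, -0.3096, 0.2139]
orientation: [0.001, 0.998, 0.07, 0.001]
force: [0.5, 0.1, -0.7]
opening: 0.0581
finger_force: 0.0
```

Run:
```python
from h import *
s=arm.get_state();print(s['time'],s['ee_pos'])
c=cam('top');im=c['color'];P=pts(c);hsv=cv2.cvtColor(im,cv2.COLOR_BGR2HSV)
m=((hsv[...,1]<40)&(hsv[...,2]>140)).astype(np.uint8)
roi=np.zeros_like(m);roi[140:260,170:470]=1;m*=roi
mc=cv2.morphologyEx(m,cv2.MORPH_CLOSE,np.ones((3,9),np.uint8))
n,l,st,ce=cv2.connectedComponentsWithStats(mc)
for i in range(1,n):
    if st[i,4]<60: continue
    k=l==i;h=np.median(P[k][:,2]);print(ce[i].round(),st[i,4],'h',h.round(3),rect(c,k,h))
cv2.imwrite('pics/top8.png',cv2.resize(im[130:270,270:460],(800,590),interpolation=3))
```

```text
27.6 [ 0.38838447 -0.30958947  0.21387962]
[308. 158.] 178 h 0.044 (683.9, -4.7, 117.7, 12.6, -84.4)
[309. 167.] 181 h 0.045 (655.9, -7.6, 117.6, 12.5, -84.4)
[436. 203.] 592 h 0.045 (540.9, -363.6, 134.1, 39.8, 7.6)
[243. 214.] 789 h 0.053 (525.8, 179.1, 160.6, 38.8, 8.2)
[412. 215.] 819 h 0.044 (517.0, -292.6, 160.6, 40.3, 7.3)
[386. 219.] 816 h 0.045 (506.5, -219.1, 159.8, 40.4, 8.1)
[191. 223.] 630 h 0.05 (502.0, 325.7, 122.9, 41.3, 8.2)
```

View pics/top8.png

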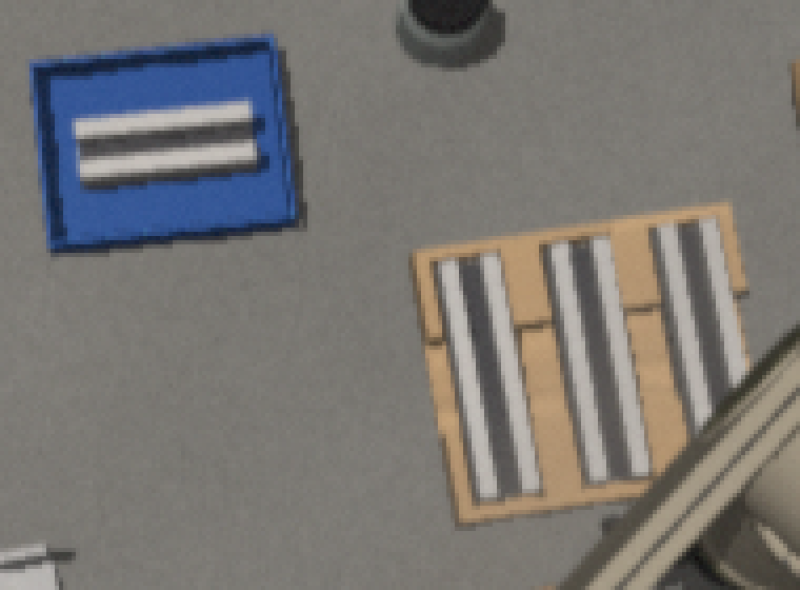

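The final top view shows the short piece flat in the tray (px 165,140). The full-length piece is groove up in the middle place (px 600,360), and its 44 mm measured top matches its neighbours, so it is fully down. The +y neighbour is unchanged; the arm hides the near end of the -y one, but what shows lines up. The robot touches nothing.

```bash
python3 -c "
from bench import job
print(job.finish_job())"
```

```text
the job is handed in; nothing more can be done
None
```

The short piece is lying flat in the returns tray, and the full-length grooved piece, after being set down on the bench and re-gripped by its middle, is groove up and fully down in the cradle's middle place; handed in at about 28 s.

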